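Hold the last cam bearing cap over its saddle

ROBOT

A 6-joint arm with a two-finger parallel gripper is mounted at the origin on the work surface; the furniture and walls round the work are solid. World frame = base frame: x ahead of the robot, y to its left, z up, the work surface at z = 0. Lengths are in m, angles in degrees, forces in N, time in s.
With the tool pointing down it reaches from about 0.375 to 0.9 m from the base axis. Payload 3.1 kg.
Tool frame: the origin (TCP) lies on the centre line of the jaws, within the pads' length; the fingertips stand 25 mm ahead of it and the grasp point (between the pads) lies 6 mm ahead of it; z points along the fingers, y is the line along which they close (so a half turn about z gives the same grasp; the last joint's range is limited). The gripper opens to 87 mm and grips with 3 to 60 N. Pads are 19 mm wide; open, the fingers measure 117 mm over their backs; the gripper's body (75 mm by 190 mm) begins 51 mm behind the grasp point.
Start: joints at [-75.888, 30.224, 82.088, -0, 67.689, -10.227], TCP at [0.258, -0.569, 0.248] pointing down, gripper open.
Joint ranges: [-176.69, 176.69], [-43.24, 126.21], [12.49, 139.97], [-82, 262], [0, 151.66], [-163.58, 163.58]. Speed limits (degrees/s): [159.86, 159.86, 180, 180, 180, 180].

INTERFACE

Orientations are given as a 3x3 rotation matrix whose columns are the frame's x, y, z axes.
In Python, from rig import read_state, capture, camera_params, hand_in gives the robot as it stands.
- The arm moves only by the tool apply_moves, never from a script. Its argument "rows" is a list of rows, each an object of numbers: "x", "y", "z": the shift along the tool's x, y, z in mm; "rx", "ry", "rz": the turn, a rotation vector about the tool's x, y, z in units of 6 degrees (1.0 is 6 degrees); "claw": the closure in counts, from 0 (fully open) to 255 (shut). A call has 1 to 10 rows; each row is the pose to reach, as a shift and turn from the pose commanded when the call began, along the tool's axes at that moment; what a row does not reach only later rows make up. A row lasts 1/8 s, in which the tool goes at most 62.5 mm and 10.7 degrees, less where a joint would pass 70% of its speed; a pose out of reach is approached as far as the arm can. A call with a gripper value outside its range is refused whole. The fingers move at their own pace and stop on an object; the grip force is fixed at half the most. Time passes only in rows, so rows that repeat a pose let the fingers close. It gives the time, the measured TCP pose, the force, the opening and the grip force at its end, in the units of the state.
- read_state(): the state, without advancing time (a new reading comes with each control period).
- capture(name): name is "scene" or "side" or "wrist"; returns (picture, depth): 420x560x3 uint8, red, green, blue; 420x560 float32, m along the optical axis (not along the pixel's ray), 0 where there is no reading.
- camera_params(name): a dict with "fx", "fy", "cx", "cy" (pixels), "xyz" and "orientation" of the camera in the world. Camera axes: x right, y up, looking along -z (the intrinsics and any distortion apply to the point x, -y, -z); pixel columns grow to the right and rows downward; lengths in m; the calibration is good to about 2 mm. A picture is of the moment at which its call begins: read the wrist's pose just before it. camera_params takes no time and is no camera call; for the wrist camera it gives the pose at the moment of the call.
- hand_in(): hands the job in; it is judged then, once.
The state is a dict: "time_s": time; "joint_positions": joint angles; "qvel": joint speeds; "tau": joint torques, N m; "position": TCP position; "tcp_rot": TCP orientation; "force": force on the tool from outside, world axes, zero at the start; "moment": the same for the moment, N m; "opening": opening from 0.0 (shut) to 1.0 (fully open); "grasp_force": force on a finger pad.
Only numpy, scipy, OpenCV 4.12 (cv2) and the standard library are available. Lean on these libraries where they do the work, as an engineer would, in place of code of your own. Each camera call takes 0.05 s, during which the arm holds its last target. There are 200 camera calls.

TASK

Fold both top flaps of the small carton right back, take out the cam bearing cap, and carry it over the caps already fitted on the cylinder head to the one saddle that is still open. Stop with the cap hovering level about 10 mm above that saddle's two dowels, centred over them and lined up with them (either way round), and stay there holding it so that I can oil the journal: do not set it down, let it knock against the head, or disturb the oil bottle, the ratchet and the tape rolls. The program finishes while the gripper still holds the cap.

Things in the scene. Friction and masses are not known exactly. Their poses are not given: they have to be found in the camera images.
- cap: loose grey cast cam bearing cap, 46 (x) x 100 (y) x 51 (z) mm, about 0.2 to 0.3 kg. Origin: centre of its underside, z up. Two feet at |y| 17 to 49 mm, z 0 to 20, joined by a bridge block; below it a half-round tunnel along x, 34 mm wide, 18 high. Four bolts fixed upright at x +-12, y +-38 mm reach z = 51. Starts in the carton, underside 24 mm above the bench, x within 0.1 rad of the carton's x.
- cap_grip (a point): centre of the cap's bridge block (46 x 46 mm, z 18 to 32), 25 mm above the underside, at x = y = 0 of the cap: grip across the 46 mm width, along the cap's x, on the block's flat sides
- dowels: the two dark ring dowels (14 mm diameter, 76 mm apart along y) of the only open saddle, one of three in the head's right-hand row. Fixed. Origin: midway between them on the joint face where the cap's underside will sit, 105 mm above the bench; x along the camshaft, z up; dowel tops at z = 6 mm. Between them lies a camshaft journal, 30 mm diameter, axis at the origin; the cap's tunnel fits over it.
- head: aluminium twin-cam cylinder head, fixed, about 305 x 250 mm. Origin: centre of its footprint at bench height; x along the camshafts, y to its left row. Saddles at x = -95, 0, +95 mm in rows at y = +56 (all with caps) and -56 mm (two with caps). Heights above the bench: lobes up to 121 mm, sprockets at x = +150 mm up to 144 mm, bolts of fitted caps up to 156 mm; carry the cap over these.
- right_cap_a: a fitted cap in the right row, same size and frame as cap, fixed; its underside 105 mm and its bolts' tops up to 156 mm above the bench
- right_cap_b: the other fitted cap in the right row, the same
- carton: small brown cardboard carton, fixed to the bench, outer 148 (x) x 178 (y) x 85 (z) mm, walls 4 mm. Origin: centre of its underside; x across the flap hinges (near flap at -x), z up. The end flaps (at +-y) are already turned down outside. Inside: a pad whose top is 24 mm above the bench and at each y end a packing block 26 mm long reaching 48 mm above the bench.
- near_flap (a joint): top flap hinged at the carton's -x wall, rad: 0 = closed flat, 1.57 = upright, 3.14 = folded out level, 3.5 = stop. 72 mm from hinge to free edge, 174 mm long, 3 mm thick; stays where it is left (about 1 N at its middle moves it). Starts half open, 0.85 to 1.15, the two free edges at least 45 mm apart.
- far_flap (a joint): the same for the flap at the carton's +x wall
- near_flap_hinge (a point): middle of the near flap's fold line: at x = -72.5 mm in the carton's frame, 85.5 mm above the bench
- far_flap_hinge (a point): middle of the far flap's fold line: at x = +72.5 mm in the carton's frame, 85.5 mm above the bench
- oil_bottle: standing oil bottle with black nozzle, 55 mm diameter, 136 mm high, origin at its underside; bystander, leave alone
- ratchet: ratchet wrench lying on the bench, 238 x 47 x 30 mm, origin under its middle; bystander, leave alone
- tape_stack: two stacked orange tape rolls, 69 mm diameter, 68 mm high, origin at the underside; bystander, leave alone
Things that resemble listed ones, but are neither listed nor needed, are in the scene too. What is shaped like the cap but blue or pink is not meant.

How it is judged (in metres and radians):
On the way, in this order (a step that is already met when the one before it is completed fails the run):
1. both top flaps are folded back, leaning well outward (value of joint each of near_flap, far_flap above 2.1 rad), for 0.2 s.
2. the cap is lifted out of the carton in the gripper (z of cap in the frame of carton above 0.09 m and contact force between the fingers and cap above 1 N), for 0.1 s.
At the end, for the whole second after the job is handed in: The gripper holds the cap still over the open saddle: centred within 6 mm, its underside 3 to 20 mm above the dowels' tops, lined up within 0.08 rad (either way round) and level within 0.08 rad, touching neither head, dowels nor fitted caps; both carton flaps still folded back (past 1.9 rad) (horizontal distance between cap and dowels below 0.006 m and z of cap in the frame of dowels between 0.009 and 0.026 m and angle between the x axis of cap and the x axis of dowels, either way round below 0.08 rad and angle between cap's own z axis and vertical below 0.08 rad and linear speed of cap below 0.01 m/s and contact force between the fingers and cap above 1 N and contact force between cap and head below 0.1 N and contact force between cap and dowels below 0.1 N and contact force between cap and right_cap_a below 0.1 N and contact force between cap and right_cap_b below 0.1 N and value of joint each of near_flap, far_flap above 1.9 rad); the arm keeps its last pose, push and grip.
It fails at once if the cap knocked against the head, its dowels or the fitted caps (contact force between cap and head above 3 N or contact force between cap and dowels above 3 N or contact force between cap and right_cap_a above 3 N or contact force between cap and right_cap_b above 3 N).
It fails at once if the oil bottle, the ratchet or the tape rolls moved (distance of any of oil_bottle, ratchet, tape_stack from where it was at the start of the episode above 0.02 m).
It also fails if it takes over 59 s, if anything falls off the work surface, if the arm or the gripper's body presses on something with over 40 N, if the wrist force passes 120 N, or if a joint passes its speed limit or range.

## Working session

There is one attempt and no reset: what is moved stays moved. The work goes in short steps, Python scripts to look and compute and a tool call to move; the robot and the scene stay as the last step left them, time stands still between calls to the robot, and variables do not carry over. Pictures are saved under pics/ and viewed, at most 10 in all, crops included, and the job is handed in when it is done.

Besides the shell and the picture viewer there is one more tool, called after "Request:" as name(argument=value, ...) on one line, values as JSON. apply_moves: Moves the arm, as the interface text tells. Its arguments: {"type":"object","properties":{"rows":{"type":"array"}},"required":["rows"]}

```bash
mkdir -p pics; ls
cat > h.py <<'E'
import numpy as np,cv2
from rig import read_state,capture,camera_params
def cap(n):
    p=camera_params(n);im,d=capture(n);return im,d,p
def pts(d,p):
    v,u=np.mgrid[:d.shape[0],:d.shape[1]]
    P=np.stack([(u-p['cx'])/p['fx']*d,-(v-p['cy'])/p['fy']*d,-d],-1)
    W=P@np.array(p['orientation']).T+np.array(p['xyz']);W[d==0]=np.nan
    return W
E
python3 - <<'E'
from h import *
for n in("scene","side"):
    im,d,p=cap(n);print(n,p);cv2.imwrite(f"pics/{n}0.png",cv2.cvtColor(im,cv2.COLOR_RGB2BGR));np.savez(f"{n}0.npz",im=im,W=pts(d,p))
print(read_state())
E
```

```text
pics
scene {'fx': 387.9928153776749, 'fy': 387.9928153776749, 'cx': 279.87121132260023, 'cy': 209.0084084790584, 'xyz': array([0.05778501, 0.95703733, 0.81885668]), 'orientation': array([[-0.85704019,  0.33270158, -0.39343584],
       [-0.51502588, -0.5306618 ,  0.67316149],
       [ 0.01518052,  0.7795561 ,  0.62614842]])}
side {'fx': 384.6857968120626, 'fy': 384.6857968120626, 'cx': 279.53551900796526, 'cy': 203.09473000683084, 'xyz': array([ 0.37332774, -0.63002186,  0.6190662 ]), 'orientation': array([[ 0.99021327,  0.06366019, -0.12419769],
       [-0.13909689,  0.5227999 , -0.84103051],
       [ 0.01139038,  0.85007508,  0.52653833]])}
{'time_s': 0.1, 'joint_positions': array([-7.58888179e+01,  3.02733259e+01,  8.21486975e+01, -2.02748288e-03,
        6.76891411e+01, -1.02271103e+01]), 'qvel': array([ 0.01111775, -0.12045528, -0.1437747 ,  0.12228572,  0.06441705,
       -0.03663261]), 'tau': array([-6.93861966e-04, -4.40987921e+01, -1.77150196e+01,  6.35771616e-02,
        5.34599461e-02, -4.78286859e-05]), 'position': array([ 0.25744675, -0.56884696,  0.24667473]), 'tcp_rot': array([[ 9.11122576e-01,  4.12135169e-01, -5.04774832e-04],
       [ 4.12135360e-01, -9.11120703e-01,  1.87365782e-03],
       [ 3.12289482e-04, -1.91516749e-03, -9.99998117e-01]]), 'force': array([ 0.43052208,  0.5436777 , -0.92933315]), 'moment': array([-0.03544583,  0.00115625, -0.02756567]), 'grasp_force': 0.0, 'opening': 1.0032193529694158}
```

View pics/scene0.png

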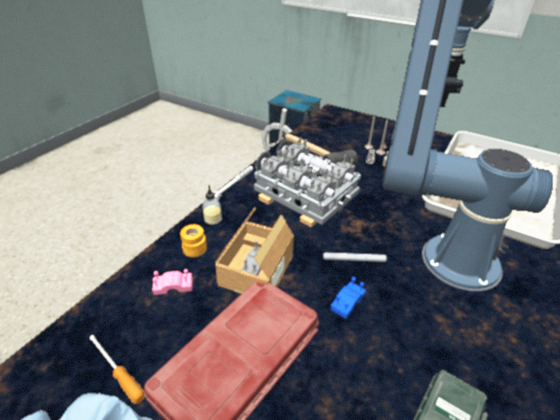

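View pics/side0.png

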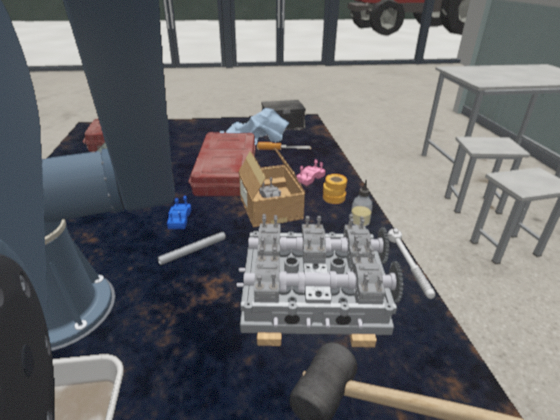

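The scene view shows the carton with the grey cap at (253,258), near flap at (278,245), and the head at (308,180). The blue (348,297) and pink (172,282) caps are decoys. The side view shows the head with its right row in front: fitted caps at (268,270) and (370,275), and the open saddle between them at about (318,292). I'll get rough positions first, then take wrist views.

Run:
```python
from h import *
for n,px in(("scene",dict(cap=(253,258),nearflap=(285,240),farflap=(248,217),bottle=(212,212),tape=(193,235),carton=(240,275),headL=(262,185),headtop=(310,168),ratchet=(235,182),bin=(355,257))),("side",dict(cap=(268,192),nearflap=(250,180),c_a=(268,265),c_b=(370,270),open=(318,295),bl=(243,325),br=(390,325),carton=(275,210),tape=(336,185),bottle=(362,212),ratchet=(415,265),bin=(192,248)))):
    W=np.load(n+"0.npz")["W"]
    for k,(u,v) in px.items():print(n,k,np.nanmedian(W[v-1:v+2,u-1:u+2].reshape(-1,3),0).round(3))
R=np.array(camera_params("wrist")["orientation"]);s=read_state();T=s['tcp_rot']
w=camera_params("wrist");print("wrist cam in tool",T.T@(w['xyz']-s['position']),(T.T@R).round(3),w['fx'],w['cx'],w['cy'])
```

```text
scene cap [0.49  0.36  0.056]
scene nearflap [0.43  0.29  0.099]
scene farflap [0.537 0.307 0.147]
scene bottle [0.712 0.257 0.05 ]
scene tape [0.7   0.361 0.044]
scene carton [0.472 0.44  0.078]
scene headL [0.659 0.053 0.051]
scene headtop [ 0.531 -0.05   0.109]
scene ratchet [0.791 0.032 0.005]
scene bin [0.266 0.168 0.015]
side cap [0.481 0.335 0.056]
side nearflap [0.429 0.318 0.108]
side c_a [ 0.434 -0.081  0.14 ]
side c_b [ 0.622 -0.116  0.137]
side open [ 0.518 -0.14   0.111]
side bl [ 0.381 -0.131  0.042]
side br [ 0.654 -0.169  0.044]
side carton [0.49  0.246 0.049]
side tape [0.685 0.337 0.064]
side bottle [0.724 0.207 0.049]
side ratchet [0.795 0.018 0.017]
side bin [0.269 0.15  0.015]
wrist cam in tool [ 0.07985739 -0.00047397 -0.1365531 ] [[ 0.     0.956  0.293]
 [ 1.     0.    -0.001]
 [-0.001  0.293 -0.956]] 357.77804051797307 281.485750746954 211.0408198255997
```

Request:
apply_moves(rows=[{"x": 40,"y": -30,"z": -30,"rz": -1,"claw": 0},{"x": 85,"y": -63,"z": -52,"rz": -2.5,"claw": 0},{"x": 130,"y": -96,"z": -52,"rz": -4,"claw": 0},{"x": 175,"y": -129,"z": -52,"rz": -5.5,"claw": 0},{"x": 220,"y": -162,"z": -52,"rz": -7,"claw": 0},{"x": 265,"y": -196,"z": -52,"rz": -8.5,"claw": 0},{"x": 310,"y": -230,"z": -52,"rz": -9.6,"claw": 0},{"x": 355,"y": -263,"z": -52,"rz": -9.6,"claw": 0},{"x": 400,"y": -296,"z": -52,"rz": -9.6,"claw": 0},{"x": 440,"y": -326,"z": -52,"rz": -9.6,"claw": 0}])

```text
validation failed for argument at $.ro...
```

Run:
```python
from h import *
capture("wrist");capture("wrist");capture("wrist")
s=read_state();print(s['time_s'],s['position'],s['tcp_rot'].round(4),s['joint_positions'].round(1),abs(s['qvel']).max())
im,d,p=cap("wrist");np.savez("w1.npz",im=im,W=pts(d,p));cv2.imwrite("pics/w1.png",cv2.cvtColor(im,cv2.COLOR_RGB2BGR))
```

```text
0.25 [ 0.25752425 -0.56911657  0.24705809] [[ 9.111e-01  4.122e-01 -3.000e-04]
 [ 4.122e-01 -9.111e-01  1.000e-03]
 [ 2.000e-04 -1.100e-03 -1.000e+00]] [-75.9  30.3  82.1  -0.   67.7 -10.2] 0.17478368356796442
```

View pics/w1.png

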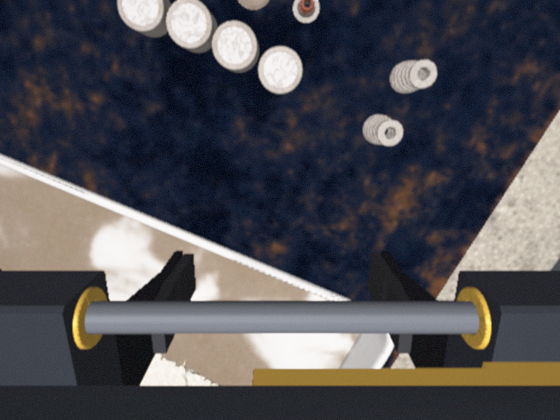

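The wrist picture shows only the bench and the pads because the move was refused. I'll retry with every key given in each row.

Request:
apply_moves(rows=[{"x": 40,"y": -30,"z": -30,"rx": 0,"ry": 0,"rz": -1,"claw": 0},{"x": 85,"y": -63,"z": -52,"rx": 0,"ry": 0,"rz": -2.5,"claw": 0},{"x": 130,"y": -96,"z": -52,"rx": 0,"ry": 0,"rz": -4,"claw": 0},{"x": 175,"y": -129,"z": -52,"rx": 0,"ry": 0,"rz": -5.5,"claw": 0},{"x": 220,"y": -162,"z": -52,"rx": 0,"ry": 0,"rz": -7,"claw": 0},{"x": 265,"y": -196,"z": -52,"rx": 0,"ry": 0,"rz": -8.5,"claw": 0},{"x": 310,"y": -230,"z": -52,"rx": 0,"ry": 0,"rz": -9.6,"claw": 0},{"x": 355,"y": -263,"z": -52,"rx": 0,"ry": 0,"rz": -9.6,"claw": 0},{"x": 400,"y": -296,"z": -52,"rx": 0,"ry": 0,"rz": -9.6,"claw": 0},{"x": 440,"y": -326,"z": -52,"rx": 0,"ry": 0,"rz": -9.6,"claw": 0}])

```text
time_s: 1.55
position: [0.5249, -0.0892, 0.2997]
tcp_rot: [[0.14, 0.99, 0.001], [0.99, -0.14, -0.0], [-0.0, 0.001, -1.0]]
force: [0.5, -1.0, -0.1]
opening: 1.001
grasp_force: 0.0
```

Run:
```python
from h import *
capture("wrist");capture("wrist")
s=read_state();print(s['time_s'],s['position'],s['joint_positions'].round(1),abs(s['qvel']).max())
im,d,p=cap("wrist");np.savez("w1.npz",im=im,W=pts(d,p),d=d);cv2.imwrite("pics/w1b.png",cv2.cvtColor(im,cv2.COLOR_RGB2BGR))
```

```text
1.65 [ 0.52566922 -0.08694083  0.29965352] [-21.5  19.6  91.6   0.1  68.7 -13.8] 4.07764607648953
```

View pics/w1b.png

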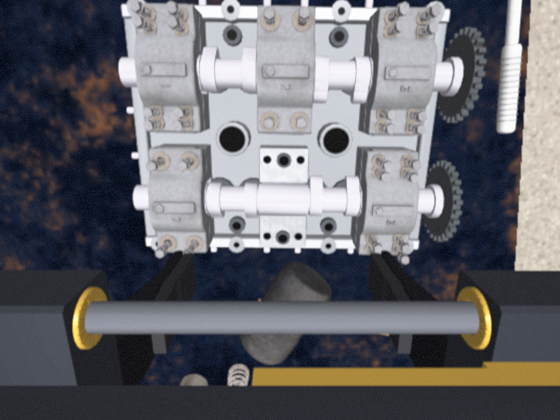

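The open saddle is the middle one of the right row: its dowels are at (284,160) and (282,238), with fitted caps at (178,200) and (390,205) on either side. I'll measure the dowels.

```bash
cat >> h.py <<'E'
def ray(p,u,v,z):
    R=np.array(p['orientation']);c=np.array(p['xyz'])
    r=R@np.array([(u-p['cx'])/p['fx'],-(v-p['cy'])/p['fy'],-1.]);return c+r*(z-c[2])/r[2]
E
python3 - <<'E'
from h import *
im,d,p=cap("wrist");s=read_state();print(s['position'],abs(s['qvel']).max(),s['tcp_rot'].round(4).tolist())
W=pts(d,p);g=cv2.cvtColor(im,cv2.COLOR_RGB2GRAY)
for c in((284,160),(282,238)):
    u0,v0=c;m=np.zeros_like(g);m[v0-14:v0+15,u0-26:u0+27]=(g[v0-14:v0+15,u0-26:u0+27]<90)
    n,l,st,ce=cv2.connectedComponentsWithStats(m)
    for i in range(1,n):
        if st[i,4]>10:print(st[i].tolist(),ce[i].round(1),ray(p,*ce[i],.11).round(4))
    print("depth z",np.nanmedian(W[v0-12:v0+13,u0-20:u0+21,2]))
np.savez("w2.npz",W=W,im=im)
x0,y0=220,130
cv2.imwrite("pics/w2c.png",cv2.resize(cv2.cvtColor(im[130:260,220:350],cv2.COLOR_RGB2BGR),None,fx=4,fy=4,interpolation=cv2.INTER_CUBIC))
E
```

```text
[ 0.52415764 -0.09031061  0.29945793] 2.392985306491977 [[0.1376, 0.9905, -0.0005], [0.9905, -0.1376, -0.0005], [-0.0006, -0.0004, -1.0]]
[280, 153, 10, 10, 88] [284.5 157.5] [ 0.5308 -0.0582  0.11  ]
[265, 154, 7, 6, 35] [267.8 156.4] [ 0.5159 -0.0551  0.11  ]
[298, 154, 7, 6, 33] [301.3 156.7] [ 0.5461 -0.0595  0.11  ]
depth z 0.10479615654613778
[265, 231, 6, 6, 29] [267.6 233.3] [ 0.5048 -0.129   0.11  ]
[279, 231, 10, 10, 69] [283.3 235.6] [ 0.5196 -0.1334  0.11  ]
[296, 231, 6, 6, 25] [298.9 233.7] [ 0.5348 -0.1336  0.11  ]
[256, 246, 53, 7, 294] [281.2 249.3] [ 0.5156 -0.1475  0.11  ]
depth z 0.10441355351318296
```

View pics/w2c.png

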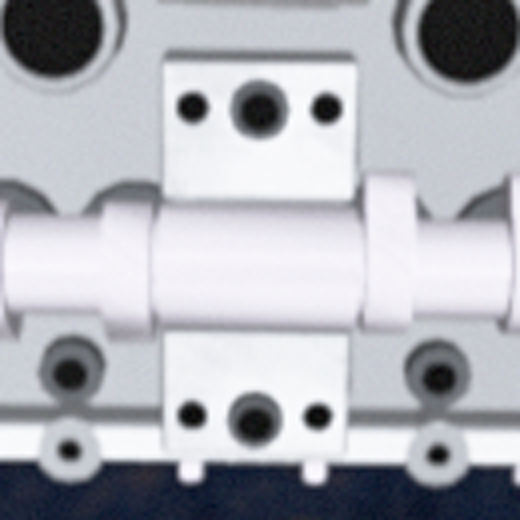

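The crop confirms a bare journal with ring dowels at (260,108) and (255,418). They measure 76.0 mm apart on a face 105 mm high, with the centre at about (0.525, −0.096) and yaw about −8.4°. Next is the carton.

Request:
apply_moves(rows=[{"x": 45,"y": -10,"z": -15,"rx": 0,"ry": 0,"rz": 0,"claw": 0},{"x": 100,"y": -22,"z": -30,"rx": 0,"ry": 0,"rz": 0,"claw": 0},{"x": 155,"y": -34,"z": -45,"rx": 0,"ry": 0,"rz": 0,"claw": 0},{"x": 210,"y": -46,"z": -60,"rx": 0,"ry": 0,"rz": 0,"claw": 0},{"x": 265,"y": -58,"z": -60,"rx": 0,"ry": 0,"rz": 0,"claw": 0},{"x": 320,"y": -70,"z": -60,"rx": 0,"ry": 0,"rz": 0,"claw": 0},{"x": 375,"y": -82,"z": -60,"rx": 0,"ry": 0,"rz": 0,"claw": 0},{"x": 420,"y": -92,"z": -60,"rx": 0,"ry": 0,"rz": 0,"claw": 0},{"x": 451,"y": -98,"z": -60,"rx": 0,"ry": 0,"rz": 0,"claw": 0},{"x": 451,"y": -98,"z": -60,"rx": 0,"ry": 0,"rz": 0,"claw": 0}])

```text
time_s: 3.0
position: [0.4907, 0.3695, 0.3591]
tcp_rot: [[0.139, 0.99, -0.0], [0.99, -0.139, -0.0], [-0.0, -0.0, -1.0]]
force: [-0.8, -0.8, -0.3]
opening: 0.997
grasp_force: 0.0
```

Run:
```python
from h import *
capture("wrist")
s=read_state();print(s['time_s'],s['position'],s['joint_positions'].round(1),s['tcp_rot'].round(4).tolist())
im,d,p=cap("wrist");np.savez("w3.npz",im=im,W=pts(d,p),d=d);cv2.imwrite("pics/w3.png",cv2.cvtColor(im,cv2.COLOR_RGB2BGR))
```

```text
3.05 [0.49075016 0.36824446 0.35913436] [26.5 23.5 75.4 -0.1 81.1 34.6] [[0.1405, 0.9901, -0.0005], [0.9901, -0.1405, -0.0013], [-0.0014, -0.0003, -1.0]]
```

View pics/w3.png

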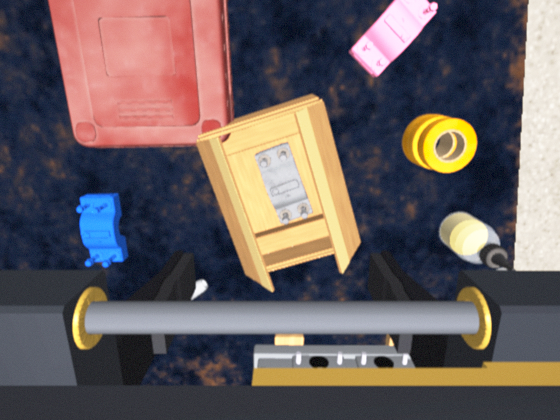

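The wrist view shows the carton at (280,190): grey cap at (284,185), near flap at (235,210), far flap at (330,190). The tape is at (440,143), the bottle at (470,238), the red toolbox upper left, and the blue and pink decoys outside. I'll measure the carton, flaps and cap.

Run:
```python
from h import *
z=np.load("w3.npz");im=z['im'];W=z['W']
hsv=cv2.cvtColor(im,cv2.COLOR_RGB2HSV)
tan=(hsv[...,0]>8)&(hsv[...,0]<28)&(hsv[...,1]>60)&(hsv[...,2]>90)&(W[...,2]>.02)
u=np.arange(560)[None,:];v=np.arange(420)[:,None]
for r in range(150,260,25):
    print(r,[(c,*np.round(W[r,c]*1000).tolist()) for c in range(190,365,7) if tan[r,c]])
roi=(v>90)&(v<295)&(u>190)&(u<365)&tan
H={}
cx=(W[...,0])
for nm,sel in(("near",u<275),("far",u>285)):
    m=roi&sel&(W[...,2]>.1);P=W[m];P=P[~np.isnan(P).any(1)]
    for k in range(3):
        c=P.mean(0);n=np.linalg.svd(P-c,full_matrices=0)[2][2];n*=np.sign(n[2]);e=abs((P-c)@n);P=P[e<max(.003,2*np.median(e))]
    hx=np.linalg.norm(n[:2]);dirh=np.array([-n[1],n[0]])/hx
    p0=c[:2]+n[:2]/hx**2*( (c[2]-.0855)*n[2])
    print(nm,len(P),"angle to horiz",np.arccos(n[2]),"n",n.round(3),"hinge pt",p0.round(4),"dir deg",np.degrees(np.arctan2(dirh[1],dirh[0])).round(1),"zmax",np.percentile(P[:,2],98), 'y-extent',np.percentile((P[:,:2]-p0)@dirh,[1,99]).round(4))
# cap: grey
grey=(hsv[...,1]<50)&(v>130)&(v<235)&(u>240)&(u<325)&(W[...,2]>.03)
P=W[grey];print("cap",len(P),np.nanmedian(P,0),[np.nanpercentile(P[:,2],q).round(4) for q in(2,25,50,75,98)])
P=P[(P[:,2]>.045)];r=cv2.minAreaRect(P[:,:2].astype(np.float32)*1000);print(r)
red=((hsv[...,0]<6)|(hsv[...,0]>172))&(hsv[...,1]>100)&(u<240)&(v<150);Q=W[red];print("toolbox z",np.nanpercentile(Q[:,2],[50,98]),W[143,222],W[143,85])
for n,(a,b) in dict(tape=(450,143),bottle=(465,238),blue=(100,230)).items():print(n,W[b,a])
```

```text
150 [(204, 411.0, 409.0, 104.0), (211, 422.0, 410.0, 122.0), (218, 433.0, 411.0, 141.0), (225, 423.0, 400.0, 47.0), (232, 432.0, 399.0, 48.0), (239, 441.0, 397.0, 46.0), (246, 449.0, 396.0, 47.0), (253, 456.0, 392.0, 24.0), (260, 465.0, 391.0, 23.0), (295, 510.0, 384.0, 23.0), (302, 519.0, 383.0, 24.0), (309, 521.0, 399.0, 147.0), (316, 529.0, 396.0, 133.0), (323, 537.0, 393.0, 118.0), (330, 546.0, 390.0, 102.0)]
175 [(211, 411.0, 380.0, 98.0), (218, 423.0, 382.0, 117.0), (225, 434.0, 385.0, 137.0), (232, 443.0, 386.0, 148.0), (239, 432.0, 362.0, 24.0), (246, 441.0, 360.0, 22.0), (253, 450.0, 359.0, 24.0), (260, 459.0, 358.0, 23.0), (302, 515.0, 350.0, 23.0), (309, 524.0, 348.0, 23.0), (316, 525.0, 374.0, 147.0), (323, 533.0, 370.0, 132.0), (330, 542.0, 365.0, 118.0), (337, 552.0, 361.0, 101.0)]
200 [(218, 412.0, 348.0, 91.0), (225, 424.0, 352.0, 111.0), (232, 435.0, 356.0, 132.0), (239, 445.0, 359.0, 148.0), (246, 435.0, 326.0, 23.0), (253, 445.0, 325.0, 25.0), (260, 454.0, 324.0, 24.0), (267, 463.0, 322.0, 22.0), (309, 520.0, 314.0, 22.0), (316, 530.0, 313.0, 24.0), (323, 529.0, 34
[... 1148 characters left out ...]
1 0.3371] dir deg -80.8 zmax 0.14864917120365365 y-extent [-0.0801  0.0903]
far 4030 angle to horiz 1.0720492124869316 n [0.867 0.141 0.478] hinge pt [0.5602 0.3618] dir deg 99.3 zmax 0.15056163165912667 y-extent [-0.0905  0.0797]
cap 2655 [0.48941167 0.35016306 0.05114212] [np.float64(0.0406), np.float64(0.0438), np.float64(0.0511), np.float64(0.0554), np.float64(0.0724)]
((489.60107421875, 345.3598937988281), (45.63707733154297, 90.66581726074219), 12.452690124511719)
toolbox z [0.07246344 0.07511657] [0.42148157 0.40884653 0.0483898 ] [0.26571681 0.43335947 0.069629  ]
tape [0.70498177 0.36750226 0.03837873]
bottle [0.71180055 0.24730421 0.06542973]
blue [0.22828183 0.31372817 0.02957929]
```

Carton centre is about (0.486, 0.344), yaw 9.2°, with flaps at 1.01 and 1.07 rad. The cap is about (0.4896, 0.3454), yaw about 12°, which agrees with the description. I'll close the jaws, align above the gap between the flaps and check the opening before descending.

Request:
apply_moves(rows=[{"x": -13,"y": 0,"z": 30,"rx": 0,"ry": 0,"rz": -1.5,"claw": 255},{"x": -26,"y": 0,"z": 80,"rx": 0,"ry": 0,"rz": -2.9,"claw": 255},{"x": -26,"y": 0,"z": 130,"rx": 0,"ry": 0,"rz": -2.9,"claw": 255},{"x": -26,"y": 0,"z": 150,"rx": 0,"ry": 0,"rz": -2.9,"claw": 255},{"x": -26,"y": 0,"z": 150,"rx": 0,"ry": 0,"rz": -2.9,"claw": 255}])

```text
time_s: 3.72
position: [0.4862, 0.341, 0.208]
tcp_rot: [[-0.16, 0.987, -0.004], [0.987, 0.16, -0.002], [-0.002, -0.004, -1.0]]
force: [-0.7, 0.0, 0.2]
opening: 0.515
grasp_force: 0.0
```

Request:
apply_moves(rows=[{"x": 0,"y": 0,"z": 0,"rx": 0,"ry": 0,"rz": 0,"claw": 255},{"x": 0,"y": 0,"z": 0,"rx": 0,"ry": 0,"rz": 0,"claw": 255},{"x": 0,"y": 0,"z": 0,"rx": 0,"ry": 0,"rz": 0,"claw": 255},{"x": 0,"y": 0,"z": 0,"rx": 0,"ry": 0,"rz": 0,"claw": 255},{"x": 0,"y": 0,"z": 0,"rx": 0,"ry": 0,"rz": 0,"claw": 255},{"x": 0,"y": 0,"z": 30,"rx": 0,"ry": 0,"rz": 0,"claw": 255},{"x": 0,"y": 0,"z": 65,"rx": 0,"ry": 0,"rz": 0,"claw": 255},{"x": 0,"y": 0,"z": 65,"rx": 0,"ry": 0,"rz": 0,"claw": 255}])

```text
time_s: 4.72
position: [0.4847, 0.3426, 0.1421]
tcp_rot: [[-0.162, 0.987, -0.006], [0.987, 0.162, -0.003], [-0.002, -0.006, -1.0]]
force: [-0.3, 0.2, -0.4]
opening: 0.006
grasp_force: 0.0
```

Request:
apply_moves(rows=[{"x": 0,"y": -25,"z": 0,"rx": 0,"ry": 0,"rz": 0,"claw": 255},{"x": 0,"y": -45,"z": 0,"rx": 0,"ry": 0,"rz": 0,"claw": 255},{"x": 0,"y": -65,"z": 0,"rx": 0,"ry": 0,"rz": 0,"claw": 255},{"x": 0,"y": -85,"z": 0,"rx": 0,"ry": 0,"rz": 0,"claw": 255},{"x": 0,"y": -103,"z": 6,"rx": 0,"ry": 0,"rz": 0,"claw": 255},{"x": 0,"y": -115,"z": 15,"rx": 0,"ry": 0,"rz": 0,"claw": 255},{"x": 0,"y": -120,"z": 23,"rx": 0,"ry": 0,"rz": 0,"claw": 255},{"x": 0,"y": -120,"z": 23,"rx": 0,"ry": 0,"rz": 0,"claw": 255},{"x": 0,"y": -90,"z": -5,"rx": 0,"ry": 0,"rz": 0,"claw": 255},{"x": 0,"y": -40,"z": -5,"rx": 0,"ry": 0,"rz": 0,"claw": 255}])

```text
time_s: 5.98
position: [0.4483, 0.3378, 0.1519]
tcp_rot: [[-0.163, 0.987, 0.002], [0.987, 0.163, 0.001], [0.001, 0.003, -1.0]]
force: [0.6, 0.1, -0.5]
opening: 0.008
grasp_force: 0.0
```

Request:
apply_moves(rows=[{"x": 0,"y": 40,"z": 5,"rx": 0,"ry": 0,"rz": 0,"claw": 255},{"x": 0,"y": 65,"z": 5,"rx": 0,"ry": 0,"rz": 0,"claw": 255},{"x": 0,"y": 85,"z": 5,"rx": 0,"ry": 0,"rz": 0,"claw": 255},{"x": 0,"y": 105,"z": 5,"rx": 0,"ry": 0,"rz": 0,"claw": 255},{"x": 0,"y": 125,"z": 5,"rx": 0,"ry": 0,"rz": 0,"claw": 255},{"x": 0,"y": 143,"z": 11,"rx": 0,"ry": 0,"rz": 0,"claw": 255},{"x": 0,"y": 155,"z": 20,"rx": 0,"ry": 0,"rz": 0,"claw": 255},{"x": 0,"y": 160,"z": 28,"rx": 0,"ry": 0,"rz": 0,"claw": 255},{"x": 0,"y": 160,"z": 28,"rx": 0,"ry": 0,"rz": 0,"claw": 255},{"x": 0,"y": 130,"z": 0,"rx": 0,"ry": 0,"rz": 0,"claw": 255}])

```text
time_s: 7.22
position: [0.5752, 0.3573, 0.1471]
tcp_rot: [[-0.161, 0.987, -0.003], [0.987, 0.161, -0.001], [-0.001, -0.003, -1.0]]
force: [-0.6, -0.4, 0.4]
opening: 0.007
grasp_force: 0.0
```

Request:
apply_moves(rows=[{"x": 0,"y": -20,"z": -50,"rx": 0,"ry": 0,"rz": 0,"claw": 0},{"x": 0,"y": -70,"z": -90,"rx": 0,"ry": 0,"rz": 0,"claw": 0},{"x": 0,"y": -90,"z": -100,"rx": 0,"ry": 0,"rz": 0,"claw": 0},{"x": 0,"y": -90,"z": -100,"rx": 0,"ry": 0,"rz": 0,"claw": 0},{"x": 0,"y": -90,"z": -100,"rx": 0,"ry": 0,"rz": 0,"claw": 0},{"x": 0,"y": -90,"z": -100,"rx": 0,"ry": 0,"rz": 0,"claw": 0}])

```text
time_s: 7.98
position: [0.4875, 0.3434, 0.2485]
tcp_rot: [[-0.162, 0.987, -0.001], [0.987, 0.162, -0.001], [-0.0, -0.001, -1.0]]
force: [0.4, 0.1, 0.7]
opening: 0.603
grasp_force: 0.0
```

Run:
```python
from h import *
s=read_state();print(s['time_s'],s['position'],s['tcp_rot'].round(4).tolist(),s['opening'],s['joint_positions'].round(1))
im,d,p=cap("wrist");W=pts(d,p);np.savez("w4.npz",im=im,W=W)
cv2.imwrite("pics/w4.png",cv2.cvtColor(im,cv2.COLOR_RGB2BGR))
hsv=cv2.cvtColor(im,cv2.COLOR_RGB2HSV);v,u=np.mgrid[:420,:560]
c=W[...,:2]-np.array([.486,.344]);a=np.radians(9.25);X=c@[np.cos(a),np.sin(a)];Y=c@[-np.sin(a),np.cos(a)]
grey=(hsv[...,1]<50)&(abs(X)<.06)&(abs(Y)<.075)&(W[...,2]>.03)&(W[...,2]<.085)
P=W[grey];print(len(P))
for lo,hi in((.032,.085),(.0515,.0600),(.040,.048),(.064,.08)):
    q=P[(P[:,2]>lo)&(P[:,2]<hi)];print(lo,hi,len(q),np.median(q[:,2]),cv2.minAreaRect(q[:,:2].astype(np.float32)*1000))
for nm,m in(("near",(X<-.09)&(X>-.135)),("far",(X>.09)&(X<.135))):
    q=W[m&(abs(Y)<.06)&(W[...,2]>.06)];x=X[m&(abs(Y)<.06)&(W[...,2]>.06)];print(nm,len(q),np.polyfit(x,q[:,2],1) if len(q) else 0)
```

```text
7.975 [0.48746071 0.34340658 0.24845204] [[-0.1618, 0.9868, -0.0009], [0.9868, 0.1618, -0.0005], [-0.0003, -0.001, -1.0]] 0.6032997727972349 [24.4 28.  86.2 -0.  65.9 15.1]
4660
0.032 0.085 4653 0.05129642596996159 ((489.5839538574219, 345.4226379394531), (45.16299057006836, 97.94509887695312), 12.342203140258789)
0.0515 0.06 1898 0.0550591704371132 ((489.3710632324219, 346.1296081542969), (45.21523666381836, 80.31229400634766), 11.195266723632812)
0.04 0.048 1937 0.04363111122947644 ((489.64971923828125, 344.8865661621094), (45.11711120605469, 96.87042999267578), 12.289450645446777)
0.064 0.08 308 0.0699845178643563 ((489.8041076660156, 344.3856201171875), (33.07899475097656, 84.39956665039062), 12.44505500793457)
near 7832 [-0.19130881  0.07115237]
far 7686 [0.16036079 0.07351913]
```

View pics/w4.png

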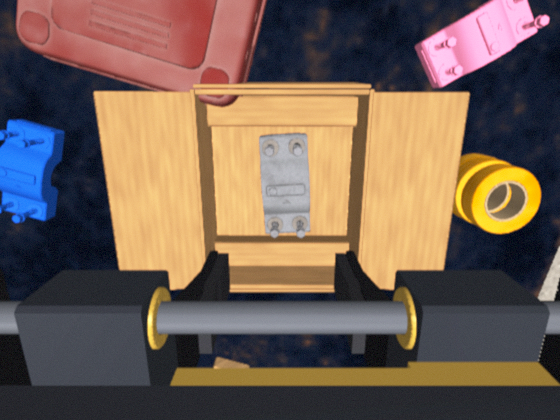

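The view shows both flaps folded back to about 2.95 rad. The cap (285,185) measures 45 x 98 mm at (0.4896, 0.3454), yaw 12.3°, so I can descend and grip.

Request:
apply_moves(rows=[{"x": 1,"y": 3,"z": 20,"rx": 0,"ry": 0,"rz": -0.5,"claw": 0},{"x": 1,"y": 3,"z": 50,"rx": 0,"ry": 0,"rz": -0.5,"claw": 0},{"x": 1,"y": 3,"z": 90,"rx": 0,"ry": 0,"rz": -0.5,"claw": 0},{"x": 1,"y": 3,"z": 130,"rx": 0,"ry": 0,"rz": -0.5,"claw": 0},{"x": 1,"y": 3,"z": 160,"rx": 0,"ry": 0,"rz": -0.5,"claw": 0},{"x": 1,"y": 3,"z": 180,"rx": 0,"ry": 0,"rz": -0.5,"claw": 0},{"x": 1,"y": 3,"z": 193,"rx": 0,"ry": 0,"rz": -0.5,"claw": 0},{"x": 1,"y": 3,"z": 193,"rx": 0,"ry": 0,"rz": -0.5,"claw": 0}])

```text
time_s: 9.02
position: [0.4892, 0.3446, 0.0552]
tcp_rot: [[-0.213, 0.977, -0.002], [0.977, 0.213, -0.001], [-0.0, -0.002, -1.0]]
force: [0.1, -0.0, 0.1]
opening: 1.003
grasp_force: 0.0
```

Request:
apply_moves(rows=[{"x": 0,"y": 0,"z": 0,"rx": 0,"ry": 0,"rz": 0,"claw": 255},{"x": 0,"y": 0,"z": 0,"rx": 0,"ry": 0,"rz": 0,"claw": 255},{"x": 0,"y": 0,"z": 0,"rx": 0,"ry": 0,"rz": 0,"claw": 255},{"x": 0,"y": 0,"z": 0,"rx": 0,"ry": 0,"rz": 0,"claw": 255},{"x": 0,"y": 0,"z": 0,"rx": 0,"ry": 0,"rz": 0,"claw": 255},{"x": 0,"y": 0,"z": 0,"rx": 0,"ry": 0,"rz": 0,"claw": 255},{"x": 0,"y": 0,"z": 0,"rx": 0,"ry": 0,"rz": 0,"claw": 255},{"x": 0,"y": 0,"z": 0,"rx": 0,"ry": 0,"rz": 0,"claw": 255}])

```text
time_s: 10.02
position: [0.4898, 0.3451, 0.0568]
tcp_rot: [[-0.214, 0.977, 0.001], [0.977, 0.214, 0.0], [0.0, 0.001, -1.0]]
force: [-0.2, 0.5, 1.9]
opening: 0.524
grasp_force: 30.0
```

Request:
apply_moves(rows=[{"x": 0,"y": 0,"z": -10,"rx": 0,"ry": 0,"rz": 0,"claw": 255},{"x": 0,"y": 0,"z": -30,"rx": 0,"ry": 0,"rz": 0,"claw": 255},{"x": 0,"y": 0,"z": -60,"rx": 0,"ry": 0,"rz": 0,"claw": 255},{"x": 0,"y": 0,"z": -95,"rx": 0,"ry": 0,"rz": 0,"claw": 255},{"x": 0,"y": 0,"z": -130,"rx": 0,"ry": 0,"rz": 0,"claw": 255},{"x": 0,"y": 0,"z": -165,"rx": 0,"ry": 0,"rz": 0,"claw": 255},{"x": 0,"y": 0,"z": -195,"rx": 0,"ry": 0,"rz": 0,"claw": 255},{"x": 0,"y": 0,"z": -213,"rx": 0,"ry": 0,"rz": 0,"claw": 255},{"x": 0,"y": 0,"z": -213,"rx": 0,"ry": 0,"rz": 0,"claw": 255}])

```text
time_s: 11.15
position: [0.4897, 0.3451, 0.2709]
tcp_rot: [[-0.214, 0.977, 0.002], [0.977, 0.214, 0.001], [0.001, 0.002, -1.0]]
force: [0.3, -0.7, -2.2]
opening: 0.524
grasp_force: 30.0
```

Request:
apply_moves(rows=[{"x": -25,"y": -3,"z": 0,"rx": 0,"ry": 0,"rz": 0.2,"claw": 255},{"x": -70,"y": -9,"z": 0,"rx": 0,"ry": 0,"rz": 0.5,"claw": 255},{"x": -120,"y": -16,"z": 0,"rx": 0,"ry": 0,"rz": 0.95,"claw": 255},{"x": -170,"y": -23,"z": 0,"rx": 0,"ry": 0,"rz": 1.4,"claw": 255},{"x": -220,"y": -30,"z": 0,"rx": 0,"ry": 0,"rz": 1.85,"claw": 255},{"x": -270,"y": -37,"z": 0,"rx": 0,"ry": 0,"rz": 2.3,"claw": 255},{"x": -320,"y": -44,"z": 0,"rx": 0,"ry": 0,"rz": 2.75,"claw": 255},{"x": -370,"y": -50,"z": 0,"rx": 0,"ry": 0,"rz": 3.1,"claw": 255},{"x": -412,"y": -56,"z": 0,"rx": 0,"ry": 0,"rz": 3.4,"claw": 255},{"x": -439,"y": -59,"z": 0,"rx": 0,"ry": 0,"rz": 3.45,"claw": 255}])

```text
time_s: 12.4
position: [0.5247, -0.0983, 0.268]
tcp_rot: [[0.148, 0.989, -0.003], [0.989, -0.148, 0.001], [0.001, -0.003, -1.0]]
force: [0.2, 0.2, -2.4]
opening: 0.524
grasp_force: 30.0
```

Run:
```python
from h import *
for n in("wrist","wrist","wrist"):capture(n)
ps=[];
for i in range(4):
    im,d,p=cap("wrist");s=read_state();ps.append(s['position'])
print(s['time_s'],np.mean(ps,0),np.std(ps,0),s['tcp_rot'].round(4).tolist(),s['grasp_force'],s['opening'],s['joint_positions'].round(1))
W=pts(d,p);np.savez("w5.npz",im=im,W=W)
ims,ds,pp=cap("side");np.savez("s5.npz",im=ims,W=pts(ds,pp))
a=cv2.cvtColor(im,cv2.COLOR_RGB2BGR);b=cv2.cvtColor(ims,cv2.COLOR_RGB2BGR)[140:340,200:440]
b=cv2.resize(b,(480,400));cv2.imwrite("pics/m5.png",np.hstack([cv2.resize(a,(320,240)).repeat(1,0),b[:240]*0+b[:240]]) if 0 else np.hstack([cv2.resize(a[:,80:480],(320,336)),b[:336]]))
```

```text
12.75 [ 0.52474672 -0.09562216  0.26856983] [0.00016245 0.0004132  0.00026791] [[0.1442, 0.9895, -0.0017], [0.9896, -0.1442, 0.0011], [0.0008, -0.0018, -1.0]] 29.999930653721094 0.5280207023026201 [-22.3  21.7  93.7   0.   64.7 -14. ]
```

View pics/m5.png

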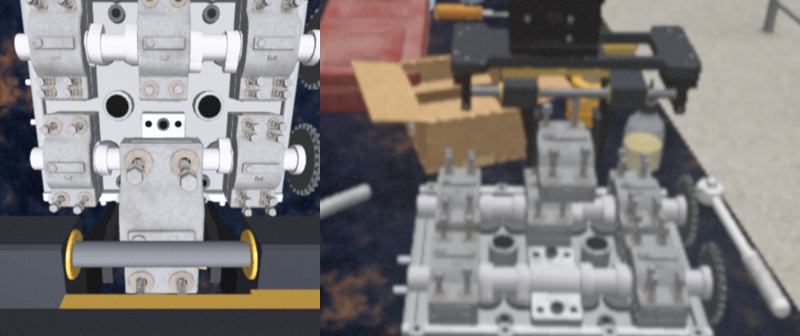

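Left (wrist): the cap is held in the fingers, with its bolts at (135,165) and (188,165). Right (side): it hangs level at (565,150), above and behind the open saddle (555,285). I'll check its tilt and centre before lowering.

Run:
```python
from h import *
z=np.load("w5.npz");W=z['W'];hsv=cv2.cvtColor(z['im'],cv2.COLOR_RGB2HSV)
T=np.array([.5247,-.0956]);a=np.radians(-8.3)
def loc(W):
    c=W[...,:2]-T;return c@[np.cos(a),np.sin(a)],c@[-np.sin(a),np.cos(a)]
X,Y=loc(W);Z=W[...,2]
m=(hsv[...,1]<60)&(hsv[...,2]>85)&(abs(X)<.035)&(abs(Y)<.07)&(Z>.22)&(Z<.3)
hi=lambda q,n:np.percentile(q,n).round(4)
for nm,s in(("+y",Y>.02),("-y",Y<-.02)):
    k=m&s;
    if k.sum()<5:print(nm,k.sum());continue
    print(nm,k.sum(),"X",hi(X[k],[1,99]),"Y",hi(Y[k],[1,99]),"Z",hi(Z[k],[2,25,50,75,98]))
    f=k&(Z>.248)&(Z<.262);print("  foot top",f.sum(),np.median(Z[f]) if f.any() else 0, hi(Y[f],[1,99]) if f.any() else 0)
    b=k&(Z>.27);print("  bolts",b.sum(),hi(Z[b],95) if b.any() else 0,[ (X[b&t].mean().round(4),Y[b&t].mean().round(4)) for t in(X<0,X>0) if (b&t).any()])
k=m&(Y>.02)
r=cv2.minAreaRect(W[m][:,:2].astype(np.float32)*1000);print(r)
z=np.load("s5.npz");W=z['W'];hsv=cv2.cvtColor(z['im'],cv2.COLOR_RGB2HSV);X,Y=loc(W);Z=W[...,2]
m=(hsv[...,1]<60)&(hsv[...,2]>70)&(abs(X)<.035)&(abs(Y)<.075)&(Z>.2)&(Z<.32)
print("side",m.sum(),"X",hi(X[m],[1,99]),"Y",hi(Y[m],[1,10,50]),"Z",hi(Z[m],[1,2,50,99]))
```

```text
+y 8038 X [-0.0234  0.0213] Y [0.0202 0.0495] Z [0.2431 0.2547 0.2558 0.2606 0.2861]
  foot top 6046 0.2554613830491855 [0.0211 0.0494]
  bolts 1079 0.2866 [(np.float64(-0.0136), np.float64(0.0384)), (np.float64(0.0109), np.float64(0.0385))]
-y 3015 X [-0.0234  0.0213] Y [-0.0477 -0.0275] Z [0.254  0.2549 0.2554 0.256  0.2661]
  foot top 2814 0.2553699862611774 [-0.0477 -0.0275]
  bolts 1 0.2704 [(np.float64(-0.0136), np.float64(-0.0349))]
((523.7666015625, -95.18107604980469), (98.99181365966797, 62.58829116821289), 81.81732940673828)
side 1265 X [-0.0243  0.026 ] Y [-0.0522 -0.0507 -0.0264] Z [0.2374 0.2381 0.2591 0.2933]
```

Run:
```python
from h import *
pp=[];cc=[]
for i in range(3):
    im,d,p=cap("wrist");g=cv2.cvtColor(im,cv2.COLOR_RGB2GRAY)
    m=np.zeros_like(g);m[140:172,255:320]=g[140:172,255:320]<90
    n,l,st,ce=cv2.connectedComponentsWithStats(m)
    W=pts(d,p)
    o=[(st[i,4],ray(p,*ce[i],.109)[:2].round(4).tolist()) for i in range(1,n) if st[i,4]>10]
    hsv=cv2.cvtColor(im,cv2.COLOR_RGB2HSV);X=W[...,0]-.5247;Y=W[...,1]+.0956
    k=(hsv[...,1]<60)&(hsv[...,2]>85)&(np.hypot(X,Y)<.075)&(W[...,2]>.25)&(W[...,2]<.26)
    print(o,cv2.minAreaRect(W[k][:,:2].astype(np.float32)*1000),read_state()['position'].round(4))
```

```text
[(np.int32(40), [0.5158, -0.055]), (np.int32(97), [0.5308, -0.0582]), (np.int32(41), [0.546, -0.0597])] ((524.227294921875, -94.85603332519531), (98.06478118896484, 50.61185836791992), 81.69802856445312) [ 0.5254 -0.0953  0.2694]
[(np.int32(41), [0.5157, -0.055]), (np.int32(100), [0.5309, -0.0582]), (np.int32(42), [0.5461, -0.0595])] ((524.3195190429688, -94.7652587890625), (98.06280517578125, 50.806915283203125), 81.75301361083984) [ 0.5255 -0.0955  0.2695]
[(np.int32(45), [0.5158, -0.055]), (np.int32(100), [0.5308, -0.0581]), (np.int32(45), [0.5461, -0.0595])] ((524.4705810546875, -95.10319519042969), (98.42352294921875, 50.788063049316406), 81.45185852050781) [ 0.5256 -0.0956  0.2696]
```

Request:
apply_moves(rows=[{"x": -1,"y": 1,"z": 12,"rx": 0,"ry": 0,"rz": 0,"claw": 255},{"x": -1,"y": 1,"z": 32,"rx": 0,"ry": 0,"rz": 0,"claw": 255},{"x": -1,"y": 1,"z": 52,"rx": 0,"ry": 0,"rz": 0,"claw": 255},{"x": -1,"y": 1,"z": 72,"rx": 0,"ry": 0,"rz": 0,"claw": 255},{"x": -1,"y": 1,"z": 88,"rx": 0,"ry": 0,"rz": 0,"claw": 255},{"x": -1,"y": 1,"z": 99,"rx": 0,"ry": 0,"rz": 0,"claw": 255},{"x": -1,"y": 1,"z": 106,"rx": 0,"ry": 0,"rz": 0,"claw": 255},{"x": -1,"y": 1,"z": 111,"rx": 0,"ry": 0,"rz": 0,"claw": 255},{"x": -1,"y": 1,"z": 114,"rx": 0,"ry": 0,"rz": 0,"claw": 255},{"x": -1,"y": 1,"z": 114,"rx": 0,"ry": 0,"rz": 0,"claw": 255}])

```text
time_s: 14.2
position: [0.5266, -0.0977, 0.1557]
tcp_rot: [[0.145, 0.989, 0.0], [0.989, -0.145, -0.0], [-0.0, 0.0, -1.0]]
force: [-0.6, 0.2, -2.3]
opening: 0.525
grasp_force: 30.0
```

Run:
```python
from h import *
for i in range(4):capture("side")
for i in range(2):
    im,d,p=cap("wrist");W=pts(d,p)
    hsv=cv2.cvtColor(im,cv2.COLOR_RGB2HSV);a=np.radians(-8.4);c=W[...,:2]-np.array([.5252,-.0958]);X=c@[np.cos(a),np.sin(a)];Y=c@[-np.sin(a),np.cos(a)]
    k=(hsv[...,1]<60)&(hsv[...,2]>85)&(abs(X)<.04)&(abs(Y)<.06)&(W[...,2]>.125)
    f=k&(W[...,2]<.15)
    s=read_state();print(cv2.minAreaRect(W[f][:,:2].astype(np.float32)*1000),[np.median(W[f&t][:,2]).round(4) for t in(Y>.025,Y<-.025)],np.percentile(X[f],[1,99]),np.percentile(Y[f],[1,99]),s['position'],s['time_s'],s['force'],s['grasp_force'],abs(s['qvel']).max())
ims,_,_=cap("side")
cv2.imwrite("pics/s6.png",np.hstack([cv2.resize(cv2.cvtColor(ims,cv2.COLOR_RGB2BGR)[200:340,230:410],(540,420))]))
```

```text
((525.5512084960938, -97.48684692382812), (98.82820892333984, 63.5950927734375), 81.428955078125) [np.float64(0.1421), np.float64(0.1426)] [-0.02199458  0.02333273] [-0.04895234  0.04754577] [ 0.52669761 -0.09772057  0.15585387] 14.45 [ 0.08207963  0.19742453 -2.78579583] 30.000041658058763 0.08852115087200736
((525.669677734375, -97.16275024414062), (98.21705627441406, 63.53768539428711), 81.20787811279297) [np.float64(0.1421), np.float64(0.1426)] [-0.02200484  0.02328892] [-0.04886609  0.04758131] [ 0.52667612 -0.09769499  0.15582101] 14.5 [-0.18147513 -0.2755951  -1.7003757 ] 29.99997742474079 0.12740401750962557
```

View pics/s6.png

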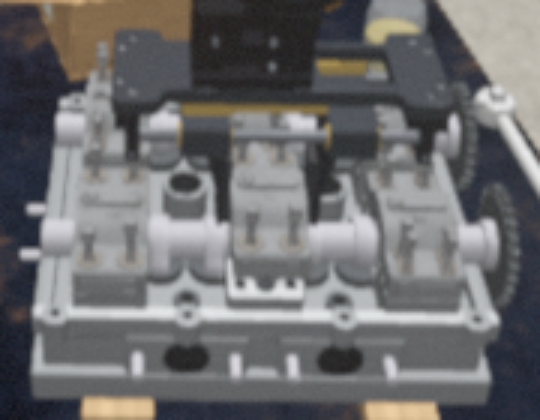

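The side crop shows the cap at (268,210) level over the saddle, with its front foot at (268,250) above the joint face. It measures within about 1 mm of centre, with the underside at 122 mm (about 11 mm above the dowel tops) and yaw within 0.3°.

```bash
python3 -c "
from rig import hand_in;print(hand_in())"
```

```text
the job is handed in; nothing more can be done
None
```

The job is handed in (the verdict isn't shown to me): both flaps are folded back, and the gripper holds the cap level about 11 mm above the dowel tops, within about 1 mm of centre and lined up.

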